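Bolt the lid of a bench test enclosure past its spring safety catch

ROBOT

A 6-joint arm with a two-finger parallel gripper is mounted at the origin on the work surface. World frame = base frame: x ahead of the robot, y to its left, z up, the work surface at z = 0. Lengths are in m, angles in rad, forces in N, time in s.
With the tool pointing down it reaches from about 0.225 to 0.725 m from the base axis. Payload 3.1 kg.
Tool frame: the origin (TCP) lies midway between the tips of the shut fingers; the grasp point (between the pads) lies 19 mm behind it; z points along the fingers, y is the line along which they close (so a half turn about z gives the same grasp; the last joint's range is limited). The gripper opens to 85 mm and grips with 20 to 120 N. Pads are 22 mm wide; open, the fingers measure 114 mm over their backs; the gripper's body (76 mm by 85 mm) begins 54 mm behind the grasp point. The pads swing forward as they close: fully open they stand 13 mm farther back than shut.
Start: joints at [1.077, 0.048, 0.099, 1.622, 0, 1.443], TCP at [0.188, 0.49, 0.231] pointing down, gripper open.
Joint ranges: [-2.91, 2.91], [-0.99, 1.94], [-1.21, 1.42], [-2.12, 2.29], [-1.49, 1.47], [-3.14, 3.14]. Speed limits (rad/s): [2.79, 2.79, 3.14, 3.14, 3.14, 3.14].

INTERFACE

Orientations are given as [roll, pitch, yaw] about the fixed x, y, z axes, in that order (R = Rz(yaw) Ry(pitch) Rx(roll)).
In Python, from workcell import observe, optics, robot gives the robot as it stands. The module is installed in compiled form; this text tells all that it offers.
- The arm moves only by the tool move_arm, never from a script. Its argument "moves" is a list of rows, each an object of numbers: "wx", "wy", "wz": the turn, a rotation vector about the tool's x, y, z in units of 6 degrees (1.0 is 6 degrees); "dx", "dy", "dz": the shift along the tool's x, y, z in units of 25 mm (1.0 is 25 mm); "fingers": the closure, from 0 (fully open) to 1 (shut). In form: [{"wx": .., "wy": .., "wz": .., "dx": .., "dy": .., "dz": .., "fingers": ..}, ...]. A call has 1 to 5 rows; each row is the pose to reach, as a shift and turn from the pose commanded when the call began, along the tool's axes at that moment; what a row does not reach only later rows make up. A row lasts 1/12 s, in which the tool goes at most 41.7 mm and 7.16 degrees, less where a joint would pass 70% of its speed; a pose out of reach is approached as far as the arm can. A call with a gripper value outside its range is refused whole. The fingers move at their own pace and stop on an object; the grip force is fixed at half the most. Time passes only in rows, so rows that repeat a pose let the fingers close. It gives the time, the measured TCP pose, the force, the opening and the grip force at its end, in the units of the state.
- observe(): the state, without advancing time (a new reading comes with each control period).
- optics.get_image(name): name is "scene" or "top"; returns a dict with "image" (400x640x3 uint8, red, green, blue), "fx", "fy", "cx", "cy" (pixels), "rvec" (rotation vector, rad) and "tvec" (3), from world to camera coordinates, as OpenCV has them. Camera axes: x right, y down, z forward; pixel columns grow to the right and rows downward; lengths in m; the calibration is good to about 2 mm. A picture is of the moment at which its call begins. There is no depth.
- robot.finish_job(): hands the job in; it is judged then, once.
The state is a dict: "time": time; "joint_pos": joint angles; "dq": joint speeds; "joint_torque": joint torques, N m; "eef_pos": TCP position; "orientation": TCP orientation; "ft_force": force on the tool from outside, world axes, zero at the start; "wrist_torque": the same for the moment, N m; "opening": finger opening in m; "grasp_force": force on a finger pad.
Only numpy, scipy, OpenCV 4.12 (cv2) and the standard library are available. Lean on these libraries where they do the work, as an engineer would, in place of code of your own. Each camera call takes 0.05 s, during which the arm holds its last target. There are 200 camera calls.

TASK

Lock the lid of the grey test enclosure: press the yellow spring catch down with one fingertip and keep it down while the other finger pushes the red thumb plate of the bolt all the way across into the brass staple on the lid, then let go so that the catch springs back up behind the bolt. Touch and push only: leave the boxes, the screwdriver and the terminal block where they are.

Things in the scene. Friction and masses are not known exactly. Their poses are not given: they have to be found in the camera images.
- enclosure: Grey enclosure, 240 (x) x 330 (y) x 80 mm high, fixed. Origin: centre of its underside. +y: the way the bolt slides, towards the white lid (which stays shut); +x: from catch to bolt. Bolt guides and brass staple rise 22 mm above its top, at x = +34, y = -112, +8, +52 mm; nothing fixed is higher but catch and thumb plate.
- catch (a joint): How far the yellow catch is pressed straight down, m: 0 up (at rest), 0.012 hard stop. Sprung: about 1.5 N starts it, about 6 N holds it at the stop. Pressed more than 0.006 it frees the bolt; let up, its tooth blocks the bolt at the start, at the end and at places between.
- catch_pad (a point): Centre of the upper face of the catch's yellow press pad: flat, 36 (enclosure x) x 120 (y) x 8 mm thick, 42 mm above the enclosure's top when up; at x = -36, y = -65 mm in its frame. Moves with the catch. Press anywhere on it; a finger may slide along it. The 34 mm between pad and thumb plate are open (parts there at most 16 mm above the top).
- bolt (a joint): How far the bolt has been slid along the enclosure's +y, m: about 0 drawn back (at the start), 0.045 fully home against its stop. It needs about 3 N and stays where it is left.
- bolt_plate (a point): On the pushing face (-y side) of the bolt's red upright thumb plate: mid-width, 16 mm below its top edge. Plate 36 mm wide (enclosure x), 8 mm thick (y), 16 to 62 mm above the enclosure's top. Moves with the bolt; drawn back it is at x = +34, y = -74 mm in the enclosure's frame. A finger behind it clears all if its tip stays 25 mm above the top.
- back_box_mid (a point): Centre of a loose cream open wall box, 86 x 86 x 35 mm, lying on the lid. Leave alone.
- double_box_mid (a point): Centre of a loose cream open wall box, 86 x 146 x 45 mm, on the bench beside the lid end of the enclosure. Leave alone.
- screwdriver_mid (a point): Middle of a loose screwdriver with a red handle, 200 mm long, 26 mm thick, lying on the bench beside the other end of the enclosure. Leave alone.
- terminal_block_mid (a point): Centre of a loose green terminal block, 24 (enclosure x) x 50 x 36 mm, standing on the enclosure's panel about 60 mm beyond the bolt (enclosure +x). Leave alone.

How it is judged:
By the outcome, as a careful person would: the job done as asked, in the order asked, and still so for the second after the job is handed in, with the robot touching nothing.
It also fails if it takes over 42 s, if anything falls off the work surface, if the arm or the gripper's body presses on something with over 40 N, if the wrist force passes 120 N, or if a joint passes its speed limit or range.

## Working session

There is one attempt and no reset: what is moved stays moved. The work goes in short steps, Python scripts to look and compute and a tool call to move; the robot and the scene stay as the last step left them, time stands still between calls to the robot, and variables do not carry over. Pictures are saved under pics/ and viewed, at most 10 in all, crops included, and the job is handed in when it is done.

Besides the shell and the picture viewer there is one more tool, called after "Request:" by a JSON object that holds its "name" and its "arguments", one argument or row to a line. move_arm: Moves the arm, as the interface text tells. Its arguments: {"type":"object","properties":{"moves":{"type":"array"}},"required":["moves"]}

```bash
mkdir -p pics; python3 - <<'E'
from workcell import observe, optics, robot
import cv2,json
s=observe();print({k:s[k] for k in('time','eef_pos','orientation','opening')})
for n in('scene','top'):
    d=optics.get_image(n);cv2.imwrite(f'pics/{n}0.png',d['image'][:,:,::-1])
    print(n,[d[k] for k in('fx','fy','cx','cy','rvec','tvec')])
E
```

```text
{'time': 0.0, 'eef_pos': array([0.18751215, 0.48971937, 0.23013033]), 'orientation': array([-3.13926777e+00, -2.89539054e-04,  2.77580541e+00]), 'opening': 0.08539733951334119}
scene [444.2766563889674, 444.2766563889674, 315.3871376310274, 196.55853198014233, array([ 2.04327193,  1.74309139, -0.49373764]), array([-0.22175536, -0.432972  ,  1.32798145])]
top [453.943145610803, 453.943145610803, 320.70076146483547, 202.90945351909068, array([ 2.1123414 , -2.16826842,  0.18621791]), array([0.13741191, 0.60246923, 1.1392732 ])]
```

View pics/scene0.png

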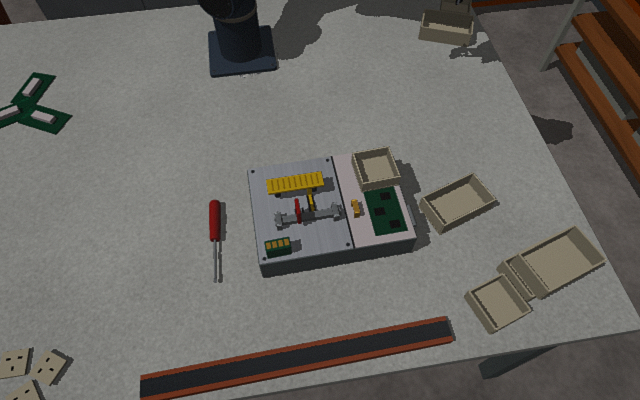

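View pics/top0.png

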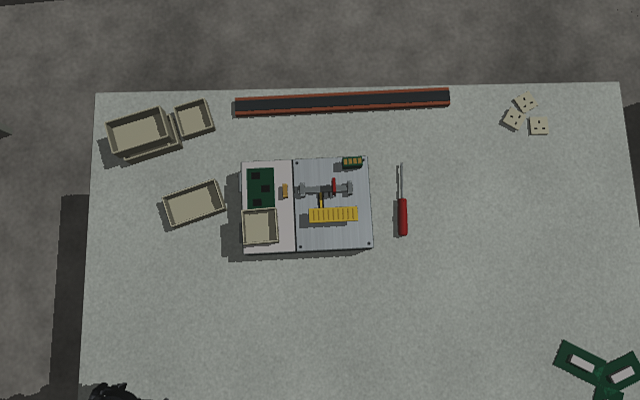

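The scene view shows the enclosure with corners near (248,170), (260,263) and (414,237), the yellow pad at (296,183) and the red plate at (298,210). The top view has corners near (372,248), (367,157) and (241,162), the pad at (333,215) and the plate at (334,186). Next I'll enlarge both views and fit the pose.

```bash
cat > h.py <<'E'
import numpy as np,cv2
from workcell import observe, optics, robot
from scipy.optimize import least_squares
from scipy.spatial.transform import Rotation as R
def proj(d,P):
    K=np.array([[d['fx'],0,d['cx']],[0,d['fy'],d['cy']],[0,0,1]])
    return cv2.projectPoints(np.array(P,float).reshape(-1,3),d['rvec'],d['tvec'],K,None)[0][:,0]
def W(p,P):
    P=np.array(P,float).reshape(-1,3);c,s=np.cos(p[2]),np.sin(p[2])
    return np.c_[p[0]+c*P[:,0]-s*P[:,1],p[1]+s*P[:,0]+c*P[:,1],P[:,2]]
def crop(d,box,k,f):
    x,y,w,h=box;cv2.imwrite(f,cv2.resize(d['image'][y:y+h,x:x+w,::-1],None,fx=k,fy=k,interpolation=cv2.INTER_CUBIC))
E
python3 - <<'E'
from h import *
a,b=optics.get_image('scene'),optics.get_image('top')
C=lambda x,y,z=.08:[x,y,z]
S=[(C(-.12,-.165),(248,170)),(C(.12,-.165),(260,263)),(C(.12,.165),(414,237)),(C(-.036,-.065,.122),(296,182))]
T=[(C(-.12,-.165),(372,248)),(C(.12,-.165),(367,157)),(C(.12,.165),(241,162)),(C(-.12,.165),(243,252)),(C(-.036,-.065,.122),(333,214))]
def f(p):
    return np.r_[(proj(a,W(p,[s[0] for s in S]))-[s[1] for s in S]).ravel(),(proj(b,W(p,[s[0] for s in T]))-[s[1] for s in T]).ravel()]
best=min((least_squares(f,[.4,.1,y],loss='soft_l1') for y in np.arange(-3,3.2,1)),key=lambda r:r.cost)
print(best.x,best.cost,f(best.x).round(1))
p=best.x
for n,P in dict(pad=(-.036,-.065,.122),plate=(.034,-.074,.126)).items():print(n,W(p,P),proj(a,W(p,P)),proj(b,W(p,P)))
print('tcp',proj(a,observe()['eef_pos']),proj(b,observe()['eef_pos']))
A=np.zeros((600,800,3),np.uint8)
i=cv2.resize(a['image'][150:270,240:400],(640,480),interpolation=cv2.INTER_CUBIC)
cv2.imwrite('pics/c1.png',i[:,:,::-1])
i=cv2.resize(b['image'][145:265,230:390],(640,480),interpolation=cv2.INTER_CUBIC)
cv2.imwrite('pics/c2.png',i[:,:,::-1])
E
```

```text
[0.59910584 0.15953051 0.02081899] 11.624734287259097 [-0.5 -2.7 -0.7  1.2  4.5  0.5 -0.2 -1.1  1.7  0.1  0.6 -1.6 -0.8 -1.
 -1.   2.3 -0.2  0.4]
pad [[0.56446678 0.09379517 0.122     ]] [[295.83799139 180.90286188]] [[332.76249457 214.445274  ]]
plate [[0.63463897 0.08625434 0.126     ]] [[296.6971907  208.87345236]] [[334.99294742 185.90623137]]
tcp [[435.69712407   5.535727  ]] [[148.35232295 392.97836188]]
```

View pics/c1.png

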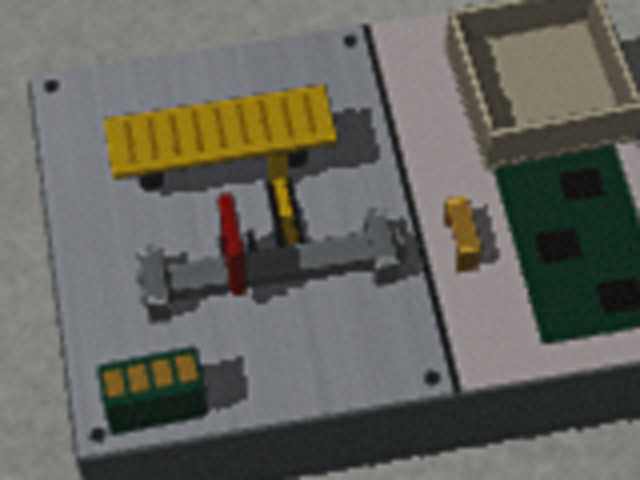

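View pics/c2.png

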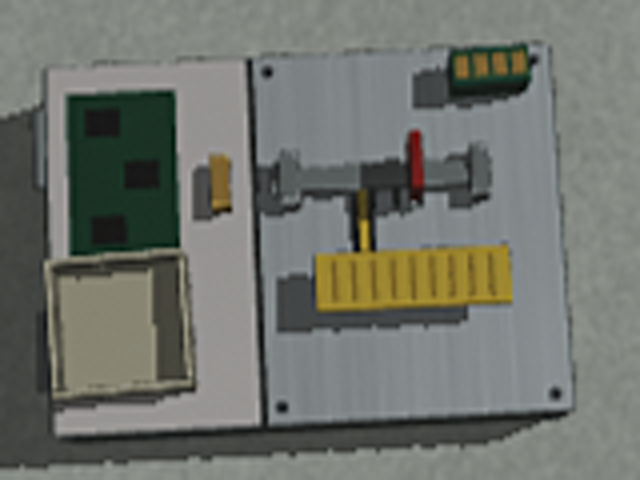

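The crops show the pad centre at scene (295,182) and top (333.5,214.5), and the plate at top (334,186). Both match the fit to about 1 px, with the enclosure at (0.599, 0.160) and yaw 0.021. So I can place the fingers 70 mm apart, one over the pad and one behind the plate.

```bash
cat > go.py <<'E'
import sys
from h import *
p=[.5991,.1595,.0208]
ex,ey,z=map(float,sys.argv[1:4])
s=observe();r=R.from_euler('xyz',s['orientation'])
t=W(p,[ex,ey,z])[0];g=R.from_euler('xyz',[np.pi,0,np.pi/2+p[2]])
e=s['eef_pos'];c,q=np.cos(p[2]),np.sin(p[2]);v=e-[p[0],p[1],0]
print('t',s['time'],'encl',(c*v[0]+q*v[1]).round(4),(-q*v[0]+c*v[1]).round(4),e[2].round(4),'open',s['opening'],'F',s['ft_force'].round(1))
print('d',(r.inv().apply(t-e)/.025).round(2),'w',(np.degrees((r.inv()*g).as_rotvec())/6).round(2))
E
python3 go.py -.001 -.1 .19
```

```text
t 0.2 encl -0.4045 0.3389 0.2305 open 0.08490302545074417 F [-0.6  0.3 -0. ]
d [-21.57 -10.17   1.63] w [-1.000e-02  1.000e-02  1.131e+01]
```

Request:
{"name": "move_arm", "arguments": {
  "moves": [
    {"dx":-1.4,"dy":-0.66,"wz":0.75,"fingers":0.35},
    {"dx":-2.8,"dy":-1.32,"wz":1.5,"fingers":0.35},
    {"dx":-4.2,"dy":-1.98,"wz":2.25,"fingers":0.35},
    {"dx":-5.6,"dy":-2.64,"wz":3.0,"fingers":0.35},
    {"dx":-7.0,"dy":-3.3,"wz":3.75,"fingers":0.35}
  ]
}}

```text
$.moves[0]: bad value
```

```bash
python3 go.py -.001 -.1 .19
```

```text
t 0.2 encl -0.4045 0.3389 0.2305 open 0.08490302545074417 F [-0.6  0.3 -0. ]
d [-21.57 -10.17   1.63] w [-1.000e-02  1.000e-02  1.131e+01]
```

Request:
{"name": "move_arm", "arguments": {
  "moves": [
    {"wx":0,"wy":0,"wz":0.75,"dx":-1.4,"dy":-0.66,"dz":0,"fingers":0.35},
    {"wx":0,"wy":0,"wz":1.5,"dx":-2.8,"dy":-1.32,"dz":0,"fingers":0.35},
    {"wx":0,"wy":0,"wz":2.25,"dx":-4.2,"dy":-1.98,"dz":0,"fingers":0.35},
    {"wx":0,"wy":0,"wz":3,"dx":-5.6,"dy":-2.64,"dz":0,"fingers":0.35},
    {"wx":0,"wy":0,"wz":3.75,"dx":-7,"dy":-3.3,"dz":0,"fingers":0.35}
  ]
}}

```text
time: 0.62
eef_pos: [0.3224, 0.3493, 0.2311]
orientation: [-3.142, -0.0, 2.38]
ft_force: [0.6, 1.0, -0.8]
opening: 0.056
grasp_force: 0.0
```

```bash
python3 go.py -.001 -.1 .19
```

```text
t 0.6167 encl -0.2727 0.1955 0.2311 open 0.055996737761815095 F [ 0.6  1.  -0.8]
d [-16.04  -0.72   1.64] w [-0.    0.    7.53]
```

Request:
{"name": "move_arm", "arguments": {
  "moves": [
    {"wx":0,"wy":0,"wz":0.75,"dx":-1.4,"dy":-0.06,"dz":0,"fingers":0.35},
    {"wx":0,"wy":0,"wz":1.5,"dx":-2.8,"dy":-0.12,"dz":0,"fingers":0.35},
    {"wx":0,"wy":0,"wz":2.25,"dx":-4.2,"dy":-0.2,"dz":0,"fingers":0.35},
    {"wx":0,"wy":0,"wz":3,"dx":-5.6,"dy":-0.25,"dz":0,"fingers":0.35},
    {"wx":0,"wy":0,"wz":3.75,"dx":-7,"dy":-0.3,"dz":0,"fingers":0.35}
  ]
}}

```text
time: 1.03
eef_pos: [0.4444, 0.2233, 0.2312]
orientation: [-3.142, -0.0, 1.986]
ft_force: [1.2, 1.2, 0.6]
opening: 0.0555
grasp_force: 0.0
```

```bash
python3 go.py -.001 -.1 .19
```

```text
t 1.0333 encl -0.1533 0.067 0.2312 open 0.055541777390250575 F [1.2 1.2 0.6]
d [-8.51  3.06  1.65] w [-0.   -0.    3.77]
```

Request:
{"name": "move_arm", "arguments": {
  "moves": [
    {"wx":0,"wy":0,"wz":0.75,"dx":-1.5,"dy":0.5,"dz":0,"fingers":0.35},
    {"wx":0,"wy":0,"wz":1.5,"dx":-3,"dy":1.05,"dz":0,"fingers":0.35},
    {"wx":0,"wy":0,"wz":2.25,"dx":-4.5,"dy":1.6,"dz":0,"fingers":0.35},
    {"wx":0,"wy":0,"wz":3,"dx":-6,"dy":2.1,"dz":0,"fingers":0.35},
    {"wx":0,"wy":0,"wz":3.7,"dx":-7.3,"dy":2.6,"dz":0,"fingers":0.35}
  ]
}}

```text
time: 1.45
eef_pos: [0.5784, 0.0823, 0.2309]
orientation: [-3.141, 0.0, 1.598]
ft_force: [0.9, 0.4, 1.6]
opening: 0.0558
grasp_force: 0.0
```

Request:
{"name": "move_arm", "arguments": {
  "moves": [
    {"wx":0,"wy":0,"wz":0,"dx":0,"dy":0,"dz":0.7,"fingers":0.35},
    {"wx":0,"wy":0,"wz":0,"dx":0,"dy":0,"dz":1.3,"fingers":0.35},
    {"wx":0,"wy":0,"wz":0,"dx":0,"dy":0,"dz":1.3,"fingers":0.35},
    {"wx":0,"wy":0,"wz":0,"dx":0,"dy":0,"dz":1.3,"fingers":0.35}
  ]
}}

```text
time: 1.78
eef_pos: [0.5763, 0.0844, 0.1973]
orientation: [-3.138, -0.0, 1.603]
ft_force: [0.0, 0.6, 0.6]
opening: 0.0557
grasp_force: 0.0
```

```bash
python3 go.py -.001 -.1 .15; python3 - <<'E'
from h import *
for n,b in(('scene',(240,120,160,120)),('top',(260,130,160,120))):crop(optics.get_image(n),b,4,f'pics/{n}1.png')
E
```

```text
t 1.7833 encl -0.0244 -0.0746 0.1973 open 0.055744717526349005 F [0.  0.6 0.6]
d [-1.03  0.93  1.89] w [-0.03 -0.    0.11]
```

View pics/scene1.png

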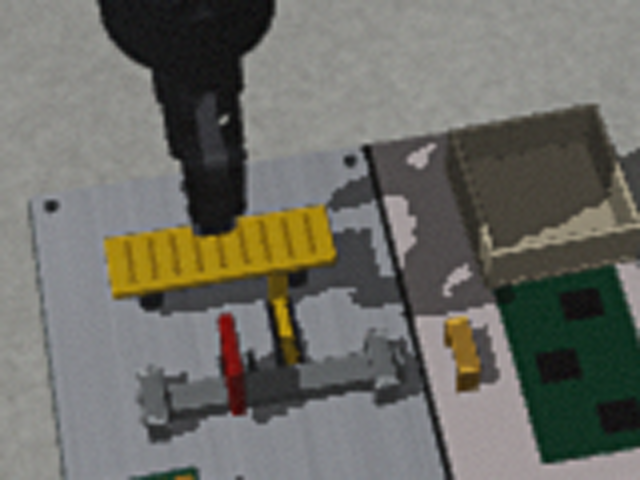

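The gripper is still about 25 mm short in enclosure x and 25 mm too far forward, which agrees with the computed remainder. I'll shift it over and descend.

Request:
{"name": "move_arm", "arguments": {
  "moves": [
    {"wx":0,"wy":0,"wz":0.1,"dx":-1.05,"dy":0.95,"dz":0,"fingers":0.35},
    {"wx":0,"wy":0,"wz":0.1,"dx":-1.05,"dy":0.95,"dz":0.6,"fingers":0.35},
    {"wx":0,"wy":0,"wz":0.1,"dx":-1.05,"dy":0.95,"dz":1.2,"fingers":0.35},
    {"wx":0,"wy":0,"wz":0.1,"dx":-1.05,"dy":0.95,"dz":1.8,"fingers":0.35},
    {"wx":0,"wy":0,"wz":0.1,"dx":-1.05,"dy":0.95,"dz":1.8,"fingers":0.35}
  ]
}}

```text
time: 2.3
eef_pos: [0.6005, 0.0596, 0.1517]
orientation: [-3.138, -0.0, 1.593]
ft_force: [-0.5, -0.7, -0.4]
opening: 0.0555
grasp_force: 0.0
```

```bash
python3 go.py -.001 -.1 .125; python3 - <<'E'
from h import *
a=optics.get_image('scene');b=optics.get_image('top')
i=cv2.resize(a['image'][140:240,250:350],(400,400),interpolation=3);j=cv2.resize(b['image'][140:240,280:380],(400,400),interpolation=3)
cv2.imwrite('pics/m2.png',np.hstack([i,j])[:,:,::-1])
E
```

```text
t 2.3 encl -0.0007 -0.0999 0.1517 open 0.055496468358348795 F [-0.5 -0.7 -0.4]
d [-0.   -0.01  1.07] w [-0.04 -0.    0.02]
```

View pics/m2.png

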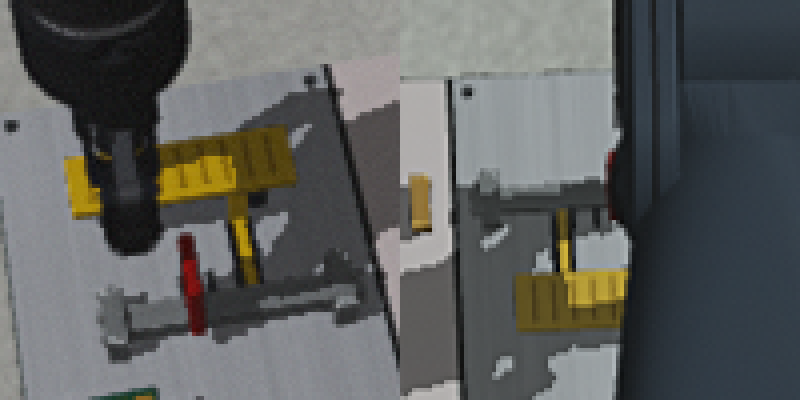

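The left half shows the plate finger at (130,245), clear behind the red plate at (187,240). The other finger is over the pad. I'll descend gently.

Request:
{"name": "move_arm", "arguments": {
  "moves": [
    {"wx":0,"wy":0,"wz":0,"dx":0,"dy":0,"dz":0.5,"fingers":0.35},
    {"wx":0,"wy":0,"wz":0,"dx":0,"dy":0,"dz":0.9,"fingers":0.35},
    {"wx":0,"wy":0,"wz":0,"dx":0,"dy":0,"dz":1.1,"fingers":0.35},
    {"wx":0,"wy":0,"wz":0,"dx":0,"dy":0,"dz":1.2,"fingers":0.35},
    {"wx":0,"wy":0,"wz":0,"dx":0,"dy":0,"dz":1.2,"fingers":0.35}
  ]
}}

```text
time: 2.82
eef_pos: [0.6011, 0.0592, 0.1226]
orientation: [-3.139, -0.0, 1.593]
ft_force: [-0.0, 0.3, -0.3]
opening: 0.0557
grasp_force: 0.0
```

Request:
{"name": "move_arm", "arguments": {
  "moves": [
    {"wx":0,"wy":0,"wz":0,"dx":0,"dy":0,"dz":0.1,"fingers":0.35},
    {"wx":0,"wy":0,"wz":0,"dx":0,"dy":0,"dz":0.2,"fingers":0.35},
    {"wx":0,"wy":0,"wz":0,"dx":0,"dy":0,"dz":0.2,"fingers":0.35},
    {"wx":0,"wy":0,"wz":0,"dx":0,"dy":0,"dz":0.2,"fingers":0.35}
  ]
}}

```text
time: 3.15
eef_pos: [0.6019, 0.0591, 0.1189]
orientation: [3.141, 0.0, 1.592]
ft_force: [-0.1, 0.3, 0.2]
opening: 0.0554
grasp_force: 0.0
```

Request:
{"name": "move_arm", "arguments": {
  "moves": [
    {"wx":0,"wy":0,"wz":0,"dx":0,"dy":0,"dz":0.1,"fingers":0.35},
    {"wx":0,"wy":0,"wz":0,"dx":0,"dy":0,"dz":0.2,"fingers":0.35},
    {"wx":0,"wy":0,"wz":0,"dx":0,"dy":0,"dz":0.2,"fingers":0.35},
    {"wx":0,"wy":0,"wz":0,"dx":0,"dy":0,"dz":0.2,"fingers":0.35}
  ]
}}

```text
time: 3.48
eef_pos: [0.6023, 0.0591, 0.1144]
orientation: [3.14, 0.0, 1.592]
ft_force: [1.0, -0.1, 3.3]
opening: 0.0554
grasp_force: 1.4
```

Request:
{"name": "move_arm", "arguments": {
  "moves": [
    {"wx":0,"wy":0,"wz":0,"dx":0,"dy":0,"dz":0.15,"fingers":0.35},
    {"wx":0,"wy":0,"wz":0,"dx":0,"dy":0,"dz":0.3,"fingers":0.35},
    {"wx":0,"wy":0,"wz":0,"dx":0,"dy":0,"dz":0.3,"fingers":0.35},
    {"wx":0,"wy":0,"wz":0,"dx":0,"dy":0,"dz":0.3,"fingers":0.35}
  ]
}}

```text
time: 3.82
eef_pos: [0.6024, 0.059, 0.1069]
orientation: [3.14, 0.0, 1.592]
ft_force: [0.4, -0.5, 5.8]
opening: 0.0557
grasp_force: 2.9
```

```bash
python3 go.py -.001 -.085 .1065
```

```text
t 3.8167 encl 0.0012 -0.1005 0.1069 open 0.05568617526508101 F [ 0.4 -0.5  5.8]
d [ 0.62 -0.09  0.01] w [0.01 0.   0.01]
```

The catch is pressed (5.8 N, near its stop). Next I'll push along +tool x.

Request:
{"name": "move_arm", "arguments": {
  "moves": [
    {"wx":0,"wy":0,"wz":0,"dx":0.2,"dy":-0.05,"dz":0,"fingers":0.35},
    {"wx":0,"wy":0,"wz":0,"dx":0.4,"dy":-0.05,"dz":0,"fingers":0.35},
    {"wx":0,"wy":0,"wz":0,"dx":0.6,"dy":-0.05,"dz":0,"fingers":0.35},
    {"wx":0,"wy":0,"wz":0,"dx":0.8,"dy":-0.05,"dz":0,"fingers":0.35},
    {"wx":0,"wy":0,"wz":0,"dx":0.8,"dy":-0.05,"dz":0,"fingers":0.35}
  ]
}}

```text
time: 4.23
eef_pos: [0.601, 0.0771, 0.1073]
orientation: [3.14, 0.005, 1.592]
ft_force: [0.0, -4.1, 6.6]
opening: 0.0557
grasp_force: 3.8
```

Request:
{"name": "move_arm", "arguments": {
  "moves": [
    {"wx":0,"wy":0,"wz":0,"dx":0.2,"dy":0,"dz":0,"fingers":0.35},
    {"wx":0,"wy":0,"wz":0,"dx":0.4,"dy":0,"dz":0,"fingers":0.35},
    {"wx":0,"wy":0,"wz":0,"dx":0.6,"dy":0,"dz":0,"fingers":0.35},
    {"wx":0,"wy":0,"wz":0,"dx":0.6,"dy":0,"dz":0,"fingers":0.35}
  ]
}}

```text
time: 4.57
eef_pos: [0.6006, 0.0919, 0.1073]
orientation: [3.14, 0.005, 1.591]
ft_force: [0.3, -5.7, 6.3]
opening: 0.0555
grasp_force: 3.9
```

Request:
{"name": "move_arm", "arguments": {
  "moves": [
    {"wx":0,"wy":0,"wz":0,"dx":0.2,"dy":0,"dz":0,"fingers":0.35},
    {"wx":0,"wy":0,"wz":0,"dx":0.4,"dy":0,"dz":0,"fingers":0.35},
    {"wx":0,"wy":0,"wz":0,"dx":0.6,"dy":0,"dz":0,"fingers":0.35},
    {"wx":0,"wy":0,"wz":0,"dx":0.8,"dy":0,"dz":0,"fingers":0.35},
    {"wx":0,"wy":0,"wz":0,"dx":0.8,"dy":0,"dz":0,"fingers":0.35}
  ]
}}

```text
time: 4.98
eef_pos: [0.6001, 0.1119, 0.1072]
orientation: [3.14, 0.005, 1.591]
ft_force: [0.2, -5.2, 6.2]
opening: 0.0557
grasp_force: 3.9
```

Request:
{"name": "move_arm", "arguments": {
  "moves": [
    {"wx":0,"wy":0,"wz":0,"dx":0.15,"dy":0,"dz":0,"fingers":0.35},
    {"wx":0,"wy":0,"wz":0,"dx":0.3,"dy":0,"dz":0,"fingers":0.35},
    {"wx":0,"wy":0,"wz":0,"dx":0.3,"dy":0,"dz":0,"fingers":0.35}
  ]
}}

```text
time: 5.23
eef_pos: [0.6, 0.1163, 0.1074]
orientation: [3.14, 0.012, 1.589]
ft_force: [-1.4, -12.0, 7.2]
opening: 0.0554
grasp_force: 7.9
```

Request:
{"name": "move_arm", "arguments": {
  "moves": [
    {"wx":0,"wy":0,"wz":0,"dx":0.15,"dy":0,"dz":0,"fingers":0.35},
    {"wx":0,"wy":0,"wz":0,"dx":0.15,"dy":0,"dz":0,"fingers":0.35},
    {"wx":0,"wy":0,"wz":0,"dx":0.15,"dy":0,"dz":0,"fingers":0.35}
  ]
}}

```text
time: 5.48
eef_pos: [0.6, 0.1164, 0.1075]
orientation: [3.14, 0.018, 1.586]
ft_force: [-1.9, -17.8, 7.2]
opening: 0.0558
grasp_force: 10.8
```

It's solid at the stop (17.8 N with no further travel). I'll relax the push, then lift straight up.

Request:
{"name": "move_arm", "arguments": {
  "moves": [
    {"wx":0,"wy":0,"wz":0,"dx":-0.2,"dy":0,"dz":0,"fingers":0.35},
    {"wx":0,"wy":0,"wz":0,"dx":-0.45,"dy":0,"dz":0,"fingers":0.35},
    {"wx":0,"wy":0,"wz":0,"dx":-0.55,"dy":0,"dz":0,"fingers":0.35},
    {"wx":0,"wy":0,"wz":0,"dx":-0.55,"dy":0,"dz":0,"fingers":0.35}
  ]
}}

```text
time: 5.82
eef_pos: [0.6001, 0.1122, 0.1073]
orientation: [3.14, -0.003, 1.592]
ft_force: [-0.1, 1.7, 6.0]
opening: 0.0557
grasp_force: 2.9
```

Request:
{"name": "move_arm", "arguments": {
  "moves": [
    {"wx":0,"wy":0,"wz":0,"dx":0,"dy":0,"dz":-0.4,"fingers":0.35},
    {"wx":0,"wy":0,"wz":0,"dx":0,"dy":0,"dz":-0.9,"fingers":0.35},
    {"wx":0,"wy":0,"wz":0,"dx":0,"dy":0,"dz":-1.6,"fingers":0.35},
    {"wx":0,"wy":0,"wz":0,"dx":0,"dy":0,"dz":-2.6,"fingers":0.35},
    {"wx":0,"wy":0,"wz":0,"dx":0,"dy":0,"dz":-3.6,"fingers":0.35}
  ]
}}

```text
time: 6.23
eef_pos: [0.5982, 0.1114, 0.1963]
orientation: [-3.138, 0.001, 1.593]
ft_force: [1.1, 0.7, -0.1]
opening: 0.0552
grasp_force: 0.0
```

Request:
{"name": "move_arm", "arguments": {
  "moves": [
    {"wx":0,"wy":0,"wz":0,"dx":-1.2,"dy":-1,"dz":-0.5,"fingers":0.35},
    {"wx":0,"wy":0,"wz":0,"dx":-2.4,"dy":-2,"dz":-0.5,"fingers":0.35},
    {"wx":0,"wy":0,"wz":0,"dx":-3.6,"dy":-3,"dz":-0.5,"fingers":0.35},
    {"wx":0,"wy":0,"wz":0,"dx":-4.6,"dy":-4,"dz":-0.5,"fingers":0.35},
    {"wx":0,"wy":0,"wz":0,"dx":-4.6,"dy":-4,"dz":-0.5,"fingers":0.35}
  ]
}}

```text
time: 6.65
eef_pos: [0.4973, -0.0089, 0.2086]
orientation: [-3.136, 0.002, 1.588]
ft_force: [1.3, 0.1, -0.4]
opening: 0.0556
grasp_force: 0.0
```

```bash
python3 go.py -.001 -.085 .2; python3 - <<'E'
from h import *
a=optics.get_image('scene');b=optics.get_image('top')
i=cv2.resize(a['image'][150:250,260:360],(400,400),interpolation=3);j=cv2.resize(b['image'][150:250,270:370],(400,400),interpolation=3)
cv2.imwrite('pics/m3.png',np.hstack([i,j])[:,:,::-1])
p=[.5991,.1595,.0208]
for y in(-.07,-.025):
  for d,o in((a,(260,150)),(b,(270,150))):print(y,((proj(d,W(p,[.034,y,.142]))-o)*4).round())
for z in(.110,.122):print(z,((proj(a,W(p,[-.036,-.065,z]))-(260,150))*4).round())
E
```

```text
t 6.65 encl -0.1053 -0.1663 0.2086 open 0.055598499352509295 F [ 1.3  0.1 -0.4]
d [3.27 4.16 0.31] w [-0.05  0.02 -0.03]
-0.07 [[153. 218.]]
-0.07 [[254. 139.]]
-0.025 [[242. 204.]]
-0.025 [[180. 142.]]
0.11 [[144. 136.]]
0.122 [[143. 124.]]
```

View pics/m3.png

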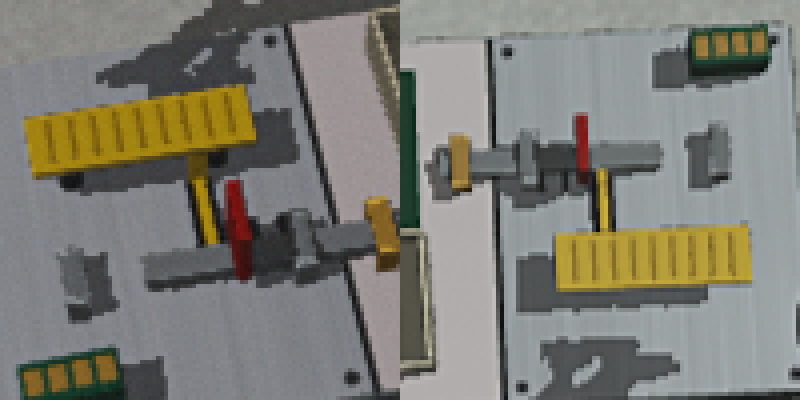

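The bolt passes through the staple. The plate is at (182,140) in the top half, against an expected (180,142) when home. The pad centre is back at its rest pixel (140,130), with the tooth behind the bolt, and the terminal block is where it was.

```bash
python3 -c "
from workcell import robot
print(robot.finish_job())"
```

```text
the job is handed in; nothing more can be done
None
```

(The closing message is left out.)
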